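Release and open a thermal cycler's sliding lid

TASK

Open the thermal cycler: press its round release button gently until the sunken T-handle pops out of the lid, turn the handle clockwise until it stops to unlatch, then slide the lid by the handle to the rear, without slamming it, until the well block underneath is wholly uncovered. Leave the handle standing out and turned, let go, and leave everything else where it is.

Things in the scene. Friction and masses are not known exactly. Their poses are not given: they have to be found in the camera images.
- cycler: Thermal cycler, fixed to the bench: white base 360 mm deep, 340 wide, 120 high, black top. Its x axis points from its front (by the robot) to its rear, y to its left, z up; origin on the bench, 200 mm behind the front face.
- lid (a joint): How far the sliding lid is open, m: 0 closed, 0.125 end of travel. The lid is a flat grey slab 200 mm (along cycler x) by 210 by 45 high, its top 166 mm above the bench; it slides towards cycler +x (to the rear) with about 3 N of drag and stays where it is left. It is locked until the T-handle is turned to its stop (the latch clears at about 1.1 rad). The well block it covers is wholly bare from 0.105 m.
- lid_slot (a point): Centre of the mouth of the lid's slot-shaped pocket (28 by 96 mm, 21 mm deep, long way along cycler y) in which the T-handle lies; level with the lid's top. Moves with the lid; axes as the cycler's.
- tee_pop (a joint): How far the T-handle stands out, m: 0 sunk flush in its pocket and caught, 0.03 popped out. A spring (about 5 N) lifts it when the button frees the catch; it then stays out.
- tee_turn (a joint): Turn of the T-handle, rad, growing clockwise seen from above: 0 as found (bar along cycler y), stop at 1.4. Turns only when popped out, against about 0.12 N m of friction, and stays where it is left.
- tee_bar (a point): Centre of the T-handle's crossbar: an aluminium bar 80 mm long (along this point's y), 14 wide (x), 16 high (z), on a 14 mm round stem. Popped out, its underside stands 14 mm above the lid's top.
- release (a joint): How far the round release button is pressed, m; 0 is up. It is sprung and rubs: about 3 to 4 N moves it. The catch lets go somewhere between 4 and 18 mm down, which differs from machine to machine and cannot be seen; the push then drops to about 2 to 3 N, and 1.5 mm further down the button meets a hard stop. Pressed there with about 8 to 10 N it has done its work; more than 16 N damages it.
- release_top (a point): Centre of the top face of the release button: black, round, 28 mm across, standing 25 mm above the lid's top when up, about 82 mm beside the T-handle's axis (towards cycler -y), above a dark ring. Moves with button and lid.
- carton: Cardboard box 100 x 42 x 28 mm lying on the cycler's left top edge; origin at its underside. Bystander.
- strip: White strip of eight tubes, 108 x 12 x 20 mm, on the cycler's right top edge; origin at its underside. Bystander.
- tube_rack: Blue tube rack 110 x 75 x 50 mm on the bench; origin at its underside. Bystander.
- tip_box: Clear and orange pipette tip box 126 x 85 x 53 mm on the bench; origin at its underside. Bystander.
- bottle: Amber bottle 64 mm across, 140 high; origin at its underside. Bystander.
- beaker: Glass beaker 68 mm across, 85 high; origin at its underside. Bystander.
- microplate: White 96-well plate 127 x 85 x 15 mm on the bench; origin at its underside. Bystander.

How it is judged:
On the way, in this order (a step that is already met when the one before it is completed fails the run):
1. the T-handle has popped out (value of joint tee_pop above 0.025 m), for 0.2 s.
2. the handle is turned clockwise until it unlatches (over 1.2 rad) (value of joint tee_turn above 1.2 rad and value of joint tee_pop above 0.02 m), for 0.2 s.
3. the lid is slid open, over 105 mm (value of joint lid above 0.105 m), for 0.2 s.
At the end, for the whole second after the job is handed in: The lid stands open by more than 105 mm of its 125 mm and is at rest; the T-handle is still out (over 20 mm) and turned (over 1.1 rad) (value of joint lid above 0.105 m and value of joint tee_turn above 1.1 rad and value of joint tee_pop above 0.02 m and velocity of joint lid between -0.01 and 0.01 m/s and velocity of joint tee_turn between -0.1 and 0.1 rad/s); the robot touches nothing.
It fails at once if the release button is pushed with more than 16 N (contact force between release and anything else above 16 N).
It fails at once if the lid is slammed (faster than 0.4 m/s) (velocity of joint lid above 0.4 m/s).
It fails at once if a bystander is moved by more than 20 mm (distance of any of carton, strip, tube_rack, tip_box, bottle, beaker, microplate from where it was at the start of the episode above 0.02 m).
It also fails if it takes over 58 s, if anything falls off the work surface, if the arm or the gripper's body presses on something with over 40 N, if the wrist force passes 120 N, or if a joint passes its speed limit or range.

ROBOT

A 6-joint arm with a two-finger parallel gripper is mounted at the origin on the work surface. World frame = base frame: x ahead of the robot, y to its left, z up, the work surface at z = 0. Lengths are in m, angles in rad, forces in N, time in s.
With the tool pointing down it reaches from about 0.425 to 0.95 m from the base axis. Payload 3.5 kg.
Tool frame: the origin (TCP) lies midway between the tips of the shut fingers; the grasp point (between the pads) lies 19 mm behind it; z points along the fingers, y is the line along which they close (so a half turn about z gives the same grasp; the last joint's range is limited). The gripper opens to 85 mm and grips with 20 to 120 N. Pads are 22 mm wide; open, the fingers measure 114 mm over their backs; the gripper's body (76 mm by 85 mm) begins 54 mm behind the grasp point. The pads swing forward as they close: fully open they stand 13 mm farther back than shut.
Start: joints at [-1.395, 0.286, 1.577, -0, 1.279, -0.15], TCP at [0.216, -0.639, 0.231] pointing down, gripper open.
Joint ranges: [-2.77, 2.77], [-0.9, 2.22], [0.21, 2.48], [-1.53, 4.67], [0.24, 2.81], [-2.84, 2.84]. Speed limits (rad/s): [2.79, 2.79, 3.14, 3.14, 3.14, 3.14].

INTERFACE

Orientations are given as a unit quaternion [x, y, z, w].
In Python, from plant import get_state, read_camera, ctrl gives the robot as it stands.
- The arm moves only by the shell command python3 -m crank 'ROWS' [FORCE]. ROWS is JSON, a list of rows, each a list of 3 entries, a list of its own where there are three numbers: the shift along the tool's x, y, z in mm, then the turn about the tool's z in degrees, then the closure in counts, from 0 (fully open) to 255 (shut). In form: [[[tx, ty, tz], yaw, claw], ...]. A call has 1 to 10 rows; each row is the pose to reach, as a shift and turn from the pose commanded when the call began, along the tool's axes at that moment; what a row does not reach only later rows make up. A row lasts 1/10 s, in which the tool goes at most 50 mm and 8.59 degrees, less where a joint would pass 70% of its speed; a pose out of reach is approached as far as the arm can. A call with a gripper value outside its range is refused whole. The fingers move at their own pace and stop on an object; FORCE is the grip in N (left out, the last holds). Time passes only in rows, so rows that repeat a pose let the fingers close. It gives the time, the measured TCP pose, the force, the opening and the grip force at its end, in the units of the state.
- get_state(): the state, without advancing time (a new reading comes with each control period).
- read_camera(name): name is "scene" or "side" or "wrist"; returns a dict with "frame" (480x640x3 uint8, blue, green, red), "range_z" (480x640 float32, m along the optical axis (not along the pixel's ray), 0 where there is no reading), "vfov" (degrees; the focal length in pixels is half the picture's height over the tangent of half this angle, whatever the lens; pixels are square), "cx", "cy" (the principal point, pixels), "origin" and "orientation" of the camera in the world. Camera axes: x right, y down, z forward; pixel columns grow to the right and rows downward; lengths in m; the calibration is good to about 2 mm. A picture is of the moment at which its call begins.
- ctrl.sign_off(): hands the job in; it is judged then, once.
The state is a dict: "time": time; "qpos": joint angles; "dq": joint speeds; "joint_efforts": joint torques, N m; "eef_pos": TCP position; "tcp_rot": TCP orientation; "contact_force": force on the tool from outside, world axes, zero at the start; "wrist_torque": the same for the moment, N m; "opening": opening from 0.0 (shut) to 1.0 (fully open); "finger_force": force on a finger pad.
Only numpy, scipy, OpenCV 4.12 (cv2) and the standard library are available. Lean on these libraries where they do the work, as an engineer would, in place of code of your own. Each camera call takes 0.05 s, during which the arm holds its last target. There are 200 camera calls.

## Working session

There is one attempt and no reset: what is moved stays moved. The work goes in short steps, Python scripts to look and compute and a shell command to move; the robot and the scene stay as the last step left them, time stands still between calls to the robot, and variables do not carry over. Pictures are saved under pics/ and viewed, at most 10 in all, crops included, and the job is handed in when it is done.

```bash
mkdir -p pics; cat > h.py <<'E'
import numpy as np,cv2
from scipy.spatial.transform import Rotation as R
from plant import get_state, read_camera, ctrl
def cam(n,f=None):
    c=read_camera(n)
    if f: cv2.imwrite('pics/'+f,c['frame']); np.savez('pics/'+f+'.npz',**c)
    return c
def cloud(c):
    f=240/np.tan(np.radians(float(c['vfov']))/2); z=c['range_z']
    v,u=np.mgrid[:480,:640]
    P=np.stack([(u-c['cx'])/f*z,(v-c['cy'])/f*z,z],-1)
    W=P@R.from_quat(c['orientation']).as_matrix().T+c['origin']
    W[z<=0]=np.nan
    return W
def totool(p):
    s=get_state(); return 1000*R.from_quat(s['tcp_rot']).inv().apply(np.array(p)-s['eef_pos'])
E
python3 - <<'E'
from h import *
s=get_state(); print(s)
c=cam('scene','s1.png'); print(c['origin'],c['orientation'],c['vfov'])
W=cloud(c)
m=np.abs(W[...,2]-.166)<.004
print(m.sum(), np.nanmin(W[m],0),np.nanmax(W[m],0))
E
```

```text
{'time': 0.0, 'qpos': array([-1.39501591e+00,  2.87174121e-01,  1.57816213e+00, -1.67693294e-05,
        1.27857930e+00, -1.50001462e-01]), 'dq': array([-2.58942288e-05, -3.63304042e-04,  1.16507277e-03,  1.44200908e-05,
        2.27466676e-03,  1.24027442e-03]), 'joint_efforts': array([-5.65456285e-04, -4.05981731e+01, -2.92626411e+01, -8.85117583e-05,
        5.82960929e-03,  9.15790324e-07]), 'eef_pos': array([ 0.2159425 , -0.63884429,  0.22994958]), 'tcp_rot': array([ 9.86761520e-01,  1.62173836e-01, -2.29957884e-05, -1.16124822e-03]), 'contact_force': array([ 0.65703487, -0.63756665,  0.28136599]), 'wrist_torque': array([-0.02278604,  0.02393197,  0.01236579]), 'finger_force': 0.0, 'opening': 0.9975086844246336}
[ 1.64535918 -0.26260356  1.36543239] [ 0.73613262  0.57041592 -0.2297854  -0.28272443] 44.829433294964936
3997 [-0.8367572  -0.98629303  0.16201254] [0.8986413  1.24992944 0.16999852]
```

View pics/s1.png

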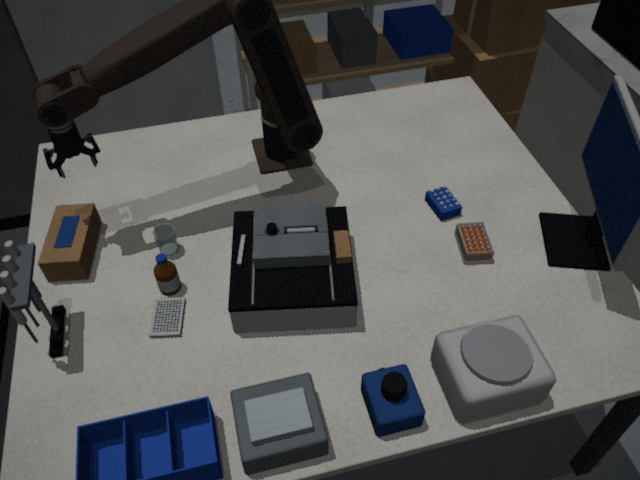

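The scene shows the cycler at about (292,265), with the lid at (290,235), the T-handle at (301,230) and the button at (272,228). The beaker is at (165,240) and the bottle at (167,275). The gripper is at the far left, (70,150).

```bash
python3 - <<'E'
from h import *
c=np.load('pics/s1.png.npz'); W=cloud(c)
R0=np.zeros((480,640),bool); R0[195:275,228:358]=1
m=R0&(np.abs(W[...,2]-.166)<.005)
n,l,st,ce=cv2.connectedComponentsWithStats(m.astype(np.uint8)); i=1+st[1:,4].argmax()
P=W[l==i]; r=cv2.minAreaRect((P[:,:2]*1000).astype(np.float32)); print('lid',r,P[:,2].mean())
b=R0&(W[...,2]>.178)&(W[...,2]<.21); print('btn',b.sum(),np.median(W[b],0), np.argwhere(b).mean(0))
g=cv2.cvtColor(c['frame'],cv2.COLOR_BGR2GRAY)
h=np.zeros_like(b); h[224:236,284:322]=1; t=h&(g>150); print('tee',t.sum(),np.nanmean(W[t],0),cv2.minAreaRect((W[t][:,:2]*1000).astype(np.float32)))
for n,(u,v) in dict(beaker=(166,230),bottle=(163,260)).items(): print(n,W[v,u])
cv2.imwrite('pics/s1c.png',cv2.resize(c['frame'][190:280,225:365],None,fx=5,fy=5,interpolation=2))
s=get_state()
print(R.from_quat(s['tcp_rot']).as_matrix())
E
```

```text
lid ((534.4526977539062, -75.1690673828125), (210.2367706298828, 209.509521484375), 78.8056411743164) 0.16636866551681015
btn 86 [ 0.53423009 -0.12776027  0.19070977] [226.40697674 271.45348837]
tee 0 [nan nan nan] ((0.0, 0.0), (0.0, 0.0), 0.0)
beaker [ 0.33766514 -0.43070297  0.05751638]
bottle [ 0.53787547 -0.43588637  0.14526754]
[[ 9.47391429e-01  3.20077105e-01 -3.55777374e-04]
 [ 3.20077062e-01 -9.47388767e-01  2.27999258e-03]
 [ 3.92713937e-04 -2.27392161e-03 -9.99997338e-01]]<stdin>:9: RuntimeWarning: Mean of empty slice
```

View pics/s1c.png

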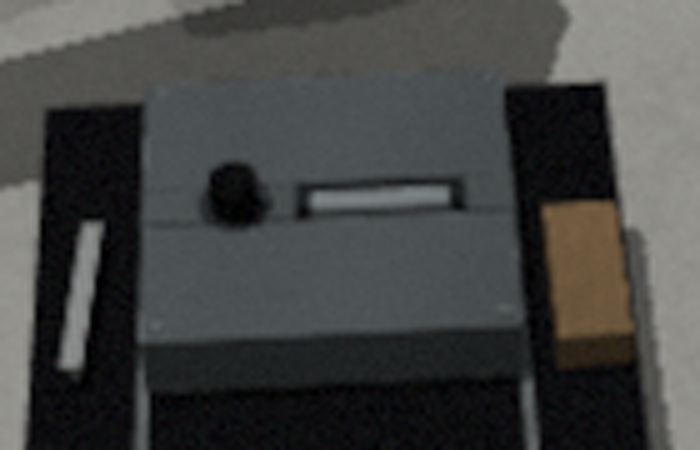

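```bash
python3 -m crank '[[[0,0,-140],0,0],[[0,0,-140],0,0],[[0,0,-140],0,0],[[466,-412,-140],-60,0],[[466,-412,-140],-60,0],[[466,-412,-140],-60,0],[[466,-412,-140],-60,0],[[466,-412,-140],-60,0],[[466,-412,-140],-60,0],[[466,-412,-140],-60,0]]'
python3 - <<'E'
from h import *
s=get_state(); print(R.from_quat(s['tcp_rot']).as_matrix().round(3)); print(totool([.53,-.1,.37]))
E
```

```text
time: 1.05
eef_pos: [0.3907, -0.3338, 0.3706]
tcp_rot: [0.772, 0.636, 0.0, -0.0]
contact_force: [1.0, -0.4, -0.8]
opening: 1.003
finger_force: 0.0
[[ 0.191  0.982 -0.   ]
 [ 0.982 -0.191  0.001]
 [ 0.001 -0.001 -1.   ]]
[256.10289492  92.08898619   0.72308088]
```

```bash
python3 -m crank '[[[256,92,0],0,255],[[256,92,0],0,255],[[256,92,0],0,255],[[256,92,0],0,255],[[256,92,0],0,255],[[256,92,0],0,255],[[256,92,0],0,255],[[256,92,0],0,255]]'
python3 - <<'E'
from h import *
c=cam('wrist','w1.png'); W=cloud(c); print(c['origin'],c['vfov'])
b=(W[...,2]>.180)&(W[...,2]<.21); print('btn',b.sum(),np.median(W[b],0),np.argwhere(b).mean(0))
m=np.abs(W[...,2]-.166)<.005; print(cv2.minAreaRect((W[m][:,:2]*1000).astype(np.float32)))
E
```

```text
time: 1.85
eef_pos: [0.5306, -0.1028, 0.3705]
tcp_rot: [0.773, 0.634, -0.001, -0.001]
contact_force: [-0.8, -0.2, -0.5]
opening: -0.0
finger_force: 0.0
[ 0.54498657 -0.02899586  0.51264708] 64.02000350337894
btn 793 [ 0.52953226 -0.12732151  0.19047094] [242.5813367  325.56746532]
((535.3162841796875, -77.31442260742188), (210.0288848876953, 200.51144409179688), 78.90957641601562)
```

View pics/w1.png

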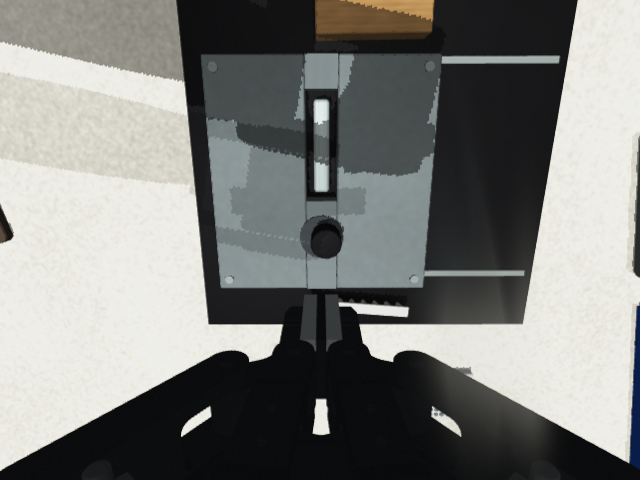

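The wrist view shows the button at (326,238), the white T-bar at (321,145) in its slot, the strip at (375,310) and the carton at (375,20). Image right is towards the cycler's rear.

```bash
python3 - <<'E'
from h import *
c=np.load('pics/w1.png.npz'); W=cloud(c)
b=(W[...,2]>.186)&(W[...,2]<.21); P=W[b]; (x,y),r=cv2.minEnclosingCircle((P[:,:2]*1000).astype(np.float32)); print('btn',x,y,r,P[:,2].mean(),np.mean(P,0))
g=c['frame'].min(-1); h=np.zeros_like(b); h[90:200,308:334]=1
t=h&(g>150); Q=W[t]; Q=Q[Q[:,2]>.155]; print('tee',len(Q),Q.mean(0),cv2.minAreaRect((Q[:,:2]*1000).astype(np.float32)))
T=Q.mean(0); B=P.mean(0); d=T-B; print(np.linalg.norm(d[:2]),np.degrees(np.arctan2(d[1],d[0])))
print('btn tool',totool(B),'tee tool',totool(T))
E
```

```text
btn 529.2047119140625 -129.0000762939453 13.840715408325195 0.19045441299589655 [ 0.52945236 -0.12822008  0.19045441]
tee 656 [ 0.54098017 -0.04730611  0.16589949] ((540.9632568359375, -47.43867874145508), (77.0282211303711, 11.228141784667969), 79.0732650756836)
0.08173102375995374 81.89164449117844
btn tool [-24.42646924   4.1954711  180.24928718] tee tool [ 57.18218522  -0.3877685  204.78346256]
```

```bash
python3 -m crank '[[[-24,4,100],0,255],[[-24,4,100],0,255],[[-24,4,100],0,255],[[-24,4,172],0,255],[[-24,4,172],0,255],[[-24,4,172],0,255],[[-24,4,172],0,255]]'
python3 -m crank '[[[0,0,4],0,255],[[0,0,8],0,255],[[0,0,10],0,255],[[0,0,10],0,255]]'
python3 -m crank '[[[0,0,1],0,255],[[0,0,2],0,255],[[0,0,2],0,255]]'
```

```text
time: 2.6
eef_pos: [0.5309, -0.1282, 0.2017]
tcp_rot: [0.774, 0.633, 0.001, 0.001]
contact_force: [0.3, -0.4, 0.3]
opening: -0.001
finger_force: 0.0
time: 3.0
eef_pos: [0.5306, -0.1276, 0.1903]
tcp_rot: [0.773, 0.634, 0.0, 0.001]
contact_force: [0.2, -0.3, 2.4]
opening: 0.003
finger_force: 0.8
time: 3.3
eef_pos: [0.5306, -0.1276, 0.188]
tcp_rot: [0.773, 0.634, 0.0, 0.001]
contact_force: [0.7, -0.6, 3.2]
opening: 0.001
finger_force: 1.9
```

```bash
for i in 1; do
python3 -m crank '[[[0,0,1],0,255],[[0,0,1.5],0,255],[[0,0,1.5],0,255]]' | grep -E "eef|contact"
python3 -m crank '[[[0,0,1],0,255],[[0,0,1.5],0,255],[[0,0,1.5],0,255]]' | grep -E "eef|contact"
python3 -m crank '[[[0,0,1],0,255],[[0,0,1],0,255]]' | grep -E "eef|contact"
done
```

```text
eef_pos: [0.5306, -0.1276, 0.1862]
contact_force: [2.0, -1.1, 3.4]
eef_pos: [0.5305, -0.1275, 0.1845]
contact_force: [2.8, -0.7, 4.5]
eef_pos: [0.5302, -0.1274, 0.1834]
contact_force: [2.8, -0.8, 4.6]
```

```bash

python3 -m crank '[[[0,0,1],0,255],[[0,0,1],0,255]]' | grep -E "eef|contact"
python3 -m crank '[[[0,0,1],0,255],[[0,0,1],0,255]]' | grep -E "eef|contact"
python3 -m crank '[[[0,0,1],0,255],[[0,0,1],0,255]]' | grep -E "eef|contact"
```

```text
eef_pos: [0.5301, -0.1273, 0.1823]
contact_force: [3.3, -1.3, 4.4]
eef_pos: [0.5301, -0.1273, 0.1812]
contact_force: [3.6, -1.4, 4.0]
eef_pos: [0.53, -0.1273, 0.1802]
contact_force: [2.0, -1.7, 3.9]
```

```bash

python3 -m crank '[[[0,0,1],0,255],[[0,0,1],0,255]]' | grep -E "eef|contact"
python3 -m crank '[[[0,0,1],0,255],[[0,0,1],0,255]]' | grep -E "eef|contact"
```

```text
eef_pos: [0.53, -0.1273, 0.1792]
contact_force: [4.1, -1.1, 3.8]
eef_pos: [0.53, -0.1273, 0.1782]
contact_force: [3.0, -1.0, 4.8]
```

```bash

python3 -m crank '[[[0,0,1],0,255],[[0,0,1],0,255]]' | grep -E "eef|contact"
python3 -m crank '[[[0,0,1],0,255],[[0,0,1],0,255]]' | grep -E "eef|contact"
```

```text
eef_pos: [0.53, -0.1273, 0.1772]
contact_force: [3.6, -0.4, 3.5]
eef_pos: [0.53, -0.1273, 0.1762]
contact_force: [3.4, -1.7, 5.3]
```

```bash

python3 -m crank '[[[0,0,1],0,255],[[0,0,1],0,255]]' | grep -E "eef|contact"
python3 -m crank '[[[0,0,1],0,255],[[0,0,1],0,255]]' | grep -E "eef|contact"
```

```text
eef_pos: [0.53, -0.1273, 0.1751]
contact_force: [2.6, -0.3, 3.2]
eef_pos: [0.5292, -0.1269, 0.1736]
contact_force: [0.1, -0.7, 1.4]
```

Force dropped, so the catch has gone. The stop should be about 1 mm further down.

```bash

python3 -m crank '[[[0,0,0.5],0,255],[[0,0,0.5],0,255]]' | grep -E "eef|contact"
python3 -m crank '[[[0,0,0.5],0,255],[[0,0,0.5],0,255]]' | grep -E "eef|contact"
```

```text
eef_pos: [0.529, -0.1268, 0.1729]
contact_force: [0.3, -0.3, 3.4]
eef_pos: [0.5291, -0.1269, 0.1727]
contact_force: [-0.4, 0.3, 2.9]
```

```bash

python3 -m crank '[[[0,0,0.5],0,255],[[0,0,0.5],0,255]]' | grep -E "eef|contact"
python3 - <<'E'
from h import *
c=cam('wrist','w2.png')
E
```

```text
eef_pos: [0.5291, -0.1269, 0.1723]
contact_force: [-2.0, 1.1, 3.0]
```

View pics/w2.png

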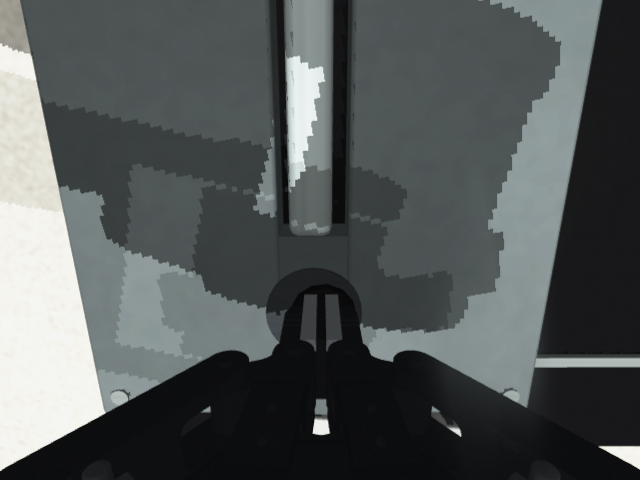

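The wrist view shows the bar at (310,150), and its lower end at (310,235) covers the slot's end, so it may have popped. I'll check the depth.

```bash

python3 - <<'E'
from h import *
c=np.load('pics/w2.png.npz'); W=cloud(c); print(W[[100,150,200,225],310], W[150,420])
E
python3 -m crank '[[[0,0,0.5],0,255],[[0,0,0.5],0,255]]' | grep -E "eef|contact"
python3 - <<'E'
from h import *
W=cloud(cam('wrist','w3.png')); print(W[[100,150,200],310])
E
```

```text
[[ 0.54180025 -0.04591177  0.19479664]
 [ 0.53898625 -0.05975582  0.19691489]
 [ 0.53581218 -0.07481187  0.19534636]
 [ 0.5341742  -0.08271156  0.19545648]] [ 0.57818561 -0.06947397  0.16665068]
eef_pos: [0.5297, -0.1271, 0.1721]
contact_force: [-2.5, 1.5, 2.1]
[[ 0.54229366 -0.04617151  0.19574588]
 [ 0.53939564 -0.06003052  0.19511446]
 [ 0.5362733  -0.07503146  0.19495324]]
```

```bash

python3 -m crank '[[[0,0,-20],0,255],[[0,0,-70],0,0],[[0,0,-90],0,0],[[0,0,-90],0,0],[[0,0,-90],0,0]]'
python3 - <<'E'
from h import *
s=get_state(); print(R.from_quat(s['tcp_rot']).as_matrix().round(3)[:,0],totool([.541,-.0475,.173]))
E
```

```text
time: 7.3
eef_pos: [0.53, -0.1273, 0.2616]
tcp_rot: [0.773, 0.634, 0.0, 0.0]
contact_force: [0.6, -0.1, -0.4]
opening: 0.68
finger_force: 0.0
[ 0.197  0.98  -0.   ] [80.42006346 -4.98975483 88.59220735]
```

```bash

python3 -m crank '[[[80,-5,0],0,0],[[80,-5,0],0,0],[[80,-5,0],0,0],[[80,-5,40],0,0],[[80,-5,80],0,0],[[80,-5,88],0,0],[[80,-5,88],0,0],[[80,-5,88],0,0]]'
python3 -m crank '[[[0,0,0],0,255],[[0,0,0],0,255],[[0,0,0],0,255],[[0,0,0],0,255],[[0,0,0],0,255],[[0,0,0],0,255],[[0,0,0],0,255],[[0,0,0],0,255]]' 40
```

```text
time: 8.1
eef_pos: [0.5416, -0.0485, 0.1755]
tcp_rot: [0.774, 0.634, 0.0, 0.001]
contact_force: [0.4, -0.1, 0.7]
opening: 1.001
finger_force: 0.0
time: 8.9
eef_pos: [0.5413, -0.048, 0.1749]
tcp_rot: [0.773, 0.634, 0.0, 0.001]
contact_force: [1.3, 0.8, 2.0]
opening: 0.152
finger_force: 44.7
```

```bash

python3 -m crank '[[[0,0,0],5,255],[[0,0,0],10,255],[[0,0,0],15,255],[[0,0,0],20,255],[[0,0,0],25,255],[[0,0,0],30,255],[[0,0,0],35,255],[[0,0,0],40,255]]'
python3 -m crank '[[[0,0,0],5,255],[[0,0,0],10,255],[[0,0,0],15,255],[[0,0,0],20,255],[[0,0,0],25,255],[[0,0,0],30,255],[[0,0,0],35,255],[[0,0,0],38,255],[[0,0,0],38,255]]'
python3 - <<'E'
from h import *
s=get_state(); x=R.from_quat(s['tcp_rot']).as_matrix()[:,0]; print(np.degrees(np.arctan2(x[1],x[0])),s['wrist_torque'])
E
```

```text
time: 9.7
eef_pos: [0.5413, -0.0479, 0.1748]
tcp_rot: [0.944, 0.33, 0.001, 0.0]
contact_force: [1.1, 0.0, 1.6]
opening: 0.152
finger_force: 44.7
time: 10.6
eef_pos: [0.5414, -0.0479, 0.1748]
tcp_rot: [1.0, 0.006, 0.001, 0.0]
contact_force: [1.4, -0.0, 1.2]
opening: 0.151
finger_force: 44.7
0.6720796457973267 [ 0.06259978 -0.28507336 -0.01502084]
```

```bash

python3 -m crank '[[[0,0,0],2,255],[[0,0,0],4,255],[[0,0,0],4,255],[[0,0,0],2.5,255]]'
python3 - <<'E'
from h import *
s=get_state(); M=R.from_quat(s['tcp_rot']).as_matrix(); x=M[:,0]; print(np.degrees(np.arctan2(x[1],x[0])),s['wrist_torque'])
a=np.radians(-11.1); d=M.T@[np.cos(a),np.sin(a),0]; print(d*118)
E
```

```text
time: 11.0
eef_pos: [0.5414, -0.0479, 0.1747]
tcp_rot: [1.0, -0.015, 0.001, 0.0]
contact_force: [2.2, 0.3, 2.1]
opening: 0.154
finger_force: 44.7
-1.6779939309184357 [ 0.07607892 -0.41531034  0.1013186 ]
[116.40795982  19.31714486   0.18656197]
```

```bash

python3 -m crank '[[[4,0.7,0],0,255],[[10,1.7,0],0,255],[[18,3,0],0,255],[[26,4.3,0],0,255],[[34,5.6,0],0,255],[[42,7,0],0,255],[[48,8,0],0,255],[[52,8.6,0],0,255],[[52,8.6,0],0,255]]'
```

```text
time: 11.9
eef_pos: [0.594, -0.0583, 0.1748]
tcp_rot: [1.0, -0.016, 0.002, 0.0]
contact_force: [0.1, 1.7, 1.5]
opening: 0.15
finger_force: 44.7
```

```bash

python3 -m crank '[[[5,0.8,0],0,255],[[13,2.2,0],0,255],[[22,3.7,0],0,255],[[31,5.1,0],0,255],[[40,6.6,0],0,255],[[49,8.1,0],0,255],[[56,9.3,0],0,255],[[61,10.1,0],0,255],[[64,10.6,0],0,255],[[64,10.6,0],0,255]]'
python3 - <<'E'
from h import *
s=get_state(); print(np.linalg.norm(s['eef_pos'][:2]-[.5414,-.0479]))
cam('scene','s2.png'); f=cv2.imread('pics/s2.png'); cv2.imwrite('pics/s2c.png',cv2.resize(f[150:350,190:400],None,fx=3,fy=3))
E
```

```text
time: 12.9
eef_pos: [0.6573, -0.0708, 0.1747]
tcp_rot: [1.0, -0.016, 0.001, -0.0]
contact_force: [0.4, 3.2, 2.2]
opening: 0.153
finger_force: 44.7
0.11813142682026682
```

View pics/s2c.png

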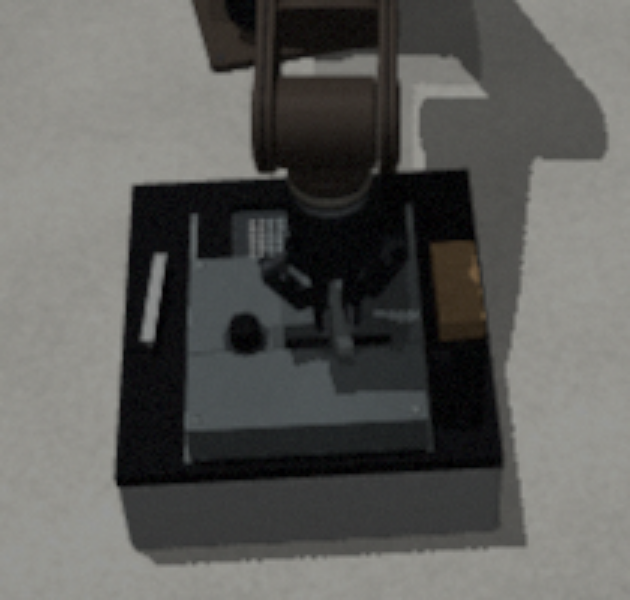

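The crop shows the lid slid to the rear, with the well block visible at (265,235). The handle is turned and held at (340,320), and the strip and carton haven't moved. Next I open partway, lift, open fully and check.

```bash

python3 -m crank '[[[0,0,0],0,130],[[0,0,0],0,130],[[0,0,0],0,130],[[0,0,0],0,130],[[0,0,-15],0,130],[[0,0,-50],0,130],[[0,0,-100],0,130],[[0,0,-140],0,130],[[0,0,-140],0,130]]'
python3 - <<'E'
from h import *
W=cloud(cam('wrist','w4.png')); m=np.abs(W[...,2]-.166)<.005
print(cv2.minAreaRect((W[m][:,:2]*1000).astype(np.float32)))
b=(W[...,2]>.186)&(W[...,2]<.21); n,l,st,ce=cv2.connectedComponentsWithStats(b.astype(np.uint8))
for i in range(1,n):
    if st[i,4]>100: P=W[l==i]; print(st[i,4],P.mean(0),cv2.minAreaRect((P[:,:2]*1000).astype(np.float32)))
E
```

```text
time: 13.85
eef_pos: [0.6591, -0.0716, 0.3255]
tcp_rot: [1.0, -0.016, 0.008, 0.002]
contact_force: [-0.4, 0.5, 0.4]
opening: 0.486
finger_force: 0.0
((651.0575561523438, -100.17588806152344), (211.12693786621094, 200.0708465576172), 78.94940948486328)
1985 [ 0.65909896 -0.07056134  0.19507365] ((657.1663208007812, -70.37109375), (14.032970428466797, 79.51355743408203), 88.54270935058594)
1021 [ 0.64602864 -0.15093397  0.19032965] ((645.536865234375, -151.29180908203125), (26.802635192871094, 26.87389373779297), 89.31732940673828)
```

View pics/w4.png

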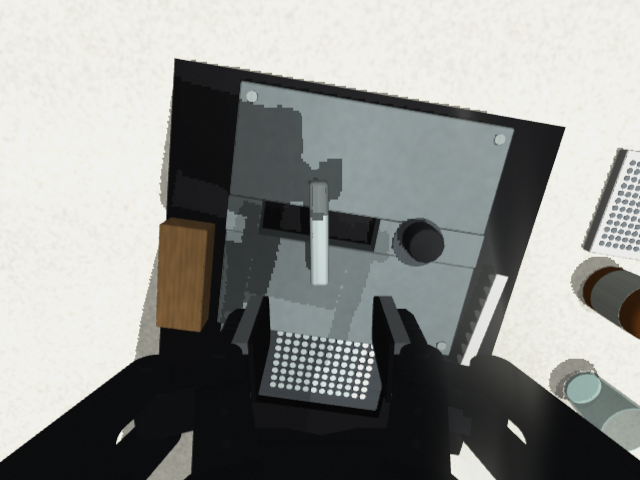

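The picture shows the well block bare at (320,370), and the handle out and turned at (318,230). By depth the lid is open 118 mm and the handle has turned about 80°.

```bash
python3 -c "
from plant import ctrl; print(ctrl.sign_off())"
```

```text
the job is handed in; nothing more can be done
None
```

The job is handed in: the handle is out and turned to its stop (about 1.4 rad), the lid is open about 118 mm with the well block bare, the gripper is clear, and I saw no bystander moved; the hand-in gave no verdict.

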